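Read the barcode label of the small component box

ROBOT

A 7-joint arm with a two-finger parallel gripper is mounted at the origin on a cart in front of the work surface, level with it; the furniture and walls round the work are solid. World frame = base frame: x ahead of the robot, y to its left, z up, the work surface at z = 0. Lengths are in m, angles in rad, forces in N, time in s.
With the tool pointing down it reaches from about 0.4 to 0.85 m from the base axis. Payload 10.4 kg.
Tool frame: the origin (TCP) lies midway between the tips of the shut fingers; the grasp point (between the pads) lies 19 mm behind it; z points along the fingers, y is the line along which they close (so a half turn about z gives the same grasp; the last joint's range is limited). The gripper opens to 87 mm and grips with 3 to 60 N. Pads are 19 mm wide; open, the fingers measure 117 mm over their backs; the gripper's body (75 mm by 190 mm) begins 51 mm behind the grasp point.
Start: joints at [1.098, 0.332, -0.065, 1.46, 0.022, 1.35, -0.088], TCP at [0.272, -0.563, 0.223] pointing down, gripper open.
Joint ranges: [-2.6, 2.6], [-0.5, 2.12], [-1.47, 1.34], [0.16, 2.42], [-1.27, 4.41], [0.06, 2.06], [-2.6, 2.6]. Speed limits (rad/s): [2.22, 2.22, 2.79, 2.79, 3.14, 3.14, 3.14].

INTERFACE

Orientations are given as a unit quaternion [x, y, z, w].
In Python, from bench import r gives the robot as it stands.
- The arm moves only by the tool arm_command, never from a script. Its argument "moves" is one flat list of numbers, 4 for each row, row after row: the shift along the tool's x, y, z in cm, then the turn about the tool's z in degrees. A call has 1 to 12 rows; each row shifts and turns the commanded pose from where the row before left it, along the tool's axes as they then stand; what a row does not reach is not made up. A row lasts 1/12 s, in which the tool goes at most 41.7 mm and 7.16 degrees, less where a joint would pass 70% of its speed; a pose out of reach is approached as far as the arm can. A call with a gripper value outside its range is refused whole. "fingers" is the opening in per cent of the stroke, from 0 (shut) to 100 (fully open), set as the call begins (left out, the last holds). The fingers move at their own pace and stop on an object; "squeeze" is the grip in N (left out, the last holds). Time passes only in rows, so rows that do not move let the fingers close. It gives the time, the measured TCP pose, the force, the opening and the grip force at its end, in the units of the state.
- r.read_state(): the state, without advancing time (a new reading comes with each control period).
- r.camera(name): name is "scene" or "top" or "wrist"; returns the picture (400x640x3 uint8, red, green, blue); there is no depth.
- r.camera_info(name): a dict with "fx", "fy", "cx", "cy" (pixels), "k1" (the pictures are not rectified: a ray, as slopes to the right and down, at radius r is drawn at 1 + k1 r^2 times it, then the intrinsics apply), "origin" and "attitude" of the camera in the world. Camera axes: x right, y up, looking along -z (the intrinsics and any distortion apply to the point x, -y, -z); pixel columns grow to the right and rows downward; lengths in m; the calibration is good to about 2 mm. A picture is of the moment at which its call begins: read the wrist's pose just before it. camera_info takes no time and is no camera call; for the wrist camera it gives the pose at the moment of the call.
- r.close_job(): hands the job in; it is judged then, once.
The state is a dict: "time": time; "joint_positions": joint angles; "joint_vel": joint speeds; "joint_torque": joint torques, N m; "ee_pos": TCP position; "eef_rot": TCP orientation; "ft_force": force on the tool from outside, world axes, zero at the start; "torque": the same for the moment, N m; "width": finger opening in m; "grip_force": force on a finger pad.
Only numpy, scipy, OpenCV 4.12 (cv2) and the standard library are available. Lean on these libraries where they do the work, as an engineer would, in place of code of your own. Each camera call takes 0.05 s, during which the arm holds its last target. There are 200 camera calls.

TASK

Pick up the hand-held code reader from its parking pad and aim it straight down at the middle of the barcode label on the smallest of the three blue barcoded boxes in the middle of the bench, the window about 6 cm above the label and its long side along the label's long side, and hold it still there for two seconds. Then stand the reader upright back in the middle of its pad and let go, without shifting that box.

Things in the scene. Friction and masses are not known exactly. Their poses are not given: they have to be found in the camera images.
- code_reader: White upright code reader, 130 mm tall, about 0.16 kg: handle (28 mm along x, 34 along y, straight sides 42 to 122 mm above the underside) on a flared hood (42 x 62 mm, lowest 27 mm; neck to 40). Black trigger on the handle's -x face; reading window in the underside. Origin: centre of underside; z up the handle. Grip across y, 95 mm above the underside.
- aim_point (a point): The point that the reader reads best: 60 mm straight below the centre of the reader's window (on its -z axis). Its axes are the reader's; y is the long side of the window. It moves with the reader.
- box_label (a point): Centre of the white barcode label (24 x 46 mm, black bars, level) on top of the small blue closed box (64 x 94 mm, 18 mm high, loose on the bench). x: its short side; y: its long side, the row of bars, and the box's long side; z up. The two other blue boxes with such labels are larger (89 x 130 mm).
- parking_pad: Flat grey pad with a black patch in the middle, 90 mm along x, 100 mm along y, 6 mm thick, fixed on the bench; the reader stands on it at the start. Origin: centre of its underside.

How it is judged:
On the way:
1. the held reader is aimed at the small box's label and kept still for 1 s (horizontal distance between aim_point and box_label below 0.016 m and z of aim_point in the frame of box_label between -0.025 and 0.025 m and angle between code_reader's own z axis and vertical below 0.2 rad and angle between the y axis of aim_point and the y axis of box_label, either way round below 0.3 rad and linear speed of code_reader below 0.03 m/s and angular speed of code_reader below 0.2 rad/s and contact force between the fingers and code_reader above 1 N), for 1 s.
At the end, for the whole second after the job is handed in: The reader stands upright on its pad (tilt under 6 degrees), at rest and released, its centre within 20 mm of the pad's centre, and the small box's label is within 15 mm of where it was (horizontal distance between code_reader and parking_pad below 0.02 m and z of code_reader in the frame of parking_pad below 0.01 m and angle between code_reader's own z axis and vertical below 0.1 rad and linear speed of code_reader below 0.02 m/s and distance of box_label from where it was at the start of the episode below 0.015 m); the robot touches nothing.
It fails at once if the small box is shifted by more than 15 mm (distance of box_label from where it was at the start of the episode above 0.015 m).
It also fails if it takes over 48 s, if anything falls off the work surface, if the arm or the gripper's body presses on something with over 40 N, if the wrist force passes 120 N, or if a joint passes its speed limit or range.

## Working session

There is one attempt and no reset: what is moved stays moved. The work goes in short steps, Python scripts to look and compute and a tool call to move; the robot and the scene stay as the last step left them, time stands still between calls to the robot, and variables do not carry over. Pictures are saved under pics/ and viewed, at most 10 in all, crops included, and the job is handed in when it is done.

Besides the shell and the picture viewer there is one more tool, called after "Request:" by a JSON object that holds its "name" and its "arguments". arm_command: Moves the arm, as the interface text tells. Its arguments: {"type":"object","properties":{"moves":{"type":"array"},"fingers":{"type":"number"},"squeeze":{"type":"number"}},"required":["moves"]}

```bash
mkdir -p pics; python3 - <<'E'
from bench import r
import cv2,numpy as np
s=r.read_state();print(s['time'],s['ee_pos'],s['eef_rot'],s['width'])
for n in('top','scene'):
    im=r.camera(n);cv2.imwrite(f'pics/{n}0.png',im[:,:,::-1]);i=r.camera_info(n);print(n,{k:np.round(v,4).tolist() for k,v in i.items()})
E
```

```text
0.0 [ 0.27157434 -0.56247802  0.22177155] [ 9.74807861e-01  2.23045162e-01 -1.97159806e-04 -6.71793055e-04] 0.08715646365420736
top {'fx': 419.8376, 'fy': 419.8376, 'cx': 325.1903, 'cy': 201.735, 'k1': -0.0272, 'origin': [0.198, -0.114, 0.9227], 'attitude': [-0.1088, 0.1379, 0.775, -0.6071]}
scene {'fx': 492.8444, 'fy': 492.8444, 'cx': 323.6266, 'cy': 198.2023, 'k1': -0.0521, 'origin': [-0.0088, 0.51, 0.4251], 'attitude': [-0.1717, 0.5134, 0.7958, -0.2715]}
```

View pics/top0.png

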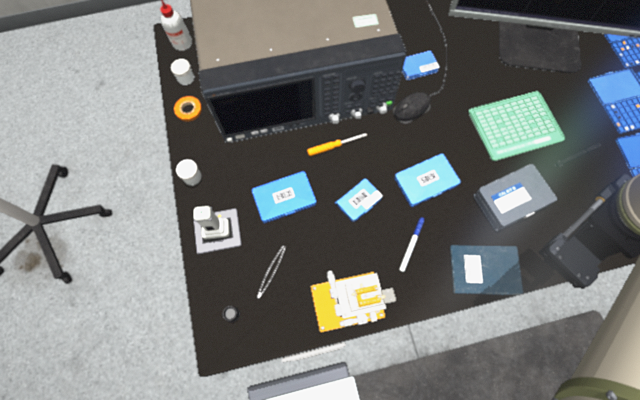

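View pics/scene0.png

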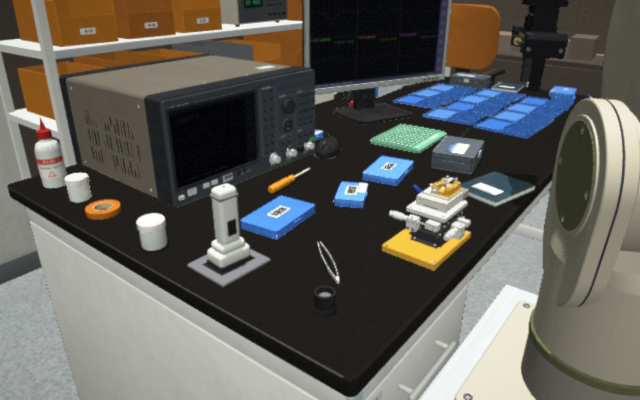

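The top view shows the small box at about (359,200), between two larger ones. The reader stands on its grey pad at about (215,228), next to the white jar at (188,172), and the arm is on the right.

```bash
cat > h.py <<'E'
import cv2,numpy as np
from scipy.spatial.transform import Rotation as R
def plane(i,uv,z):
    K=np.array([[i['fx'],0,i['cx']],[0,i['fy'],i['cy']],[0,0,1.]])
    p=cv2.undistortPoints(np.float64(uv).reshape(-1,1,2),K,np.array([i['k1'],0,0,0,0.])).reshape(-1,2)
    d=R.from_quat(i['attitude']).apply(np.c_[p[:,0],-p[:,1],-np.ones(len(p))])
    o=np.array(i['origin']); return o+d*((z-o[2])/d[:,2])[:,None]
def rect(i,mask,z,off=(0,0)):
    n,l,st,c=cv2.connectedComponentsWithStats(mask.astype(np.uint8))
    k=1+st[1:,4].argmax(); ct=max(cv2.findContours((l==k).astype(np.uint8),0,1)[0],key=len).reshape(-1,2)+np.array(off)
    P=plane(i,ct,z)[:,:2]*1000
    (c,s,a)=cv2.minAreaRect(P.astype(np.float32)); b=cv2.boxPoints((c,s,a))
    e=[b[1]-b[0],b[2]-b[1]]; L=max(e,key=np.linalg.norm)
    return np.round(c,1),np.round(s,1),round(float(np.degrees(np.arctan2(L[1],L[0]))%180),1),st[k,4]
E
python3 - <<'E'
from h import *
from bench import r
i=r.camera_info('top');im=cv2.imread('pics/top0.png');h=cv2.cvtColor(im,cv2.COLOR_BGR2HSV)
def sub(m,x0,x1,y0,y1,z): return rect(i,m[y0:y1,x0:x1],z,(x0,y0))
blue=(h[...,0]>95)&(h[...,0]<125)&(h[...,1]>120)&(h[...,2]>90)
solid=cv2.morphologyEx((blue|(h[...,2]>150)).astype(np.uint8),cv2.MORPH_CLOSE,np.ones((3,3)))
print('small',sub(solid,330,390,172,225,.018))
white=(h[...,1]<90)&(h[...,2]>150)
print('label',sub(cv2.morphologyEx(white.astype(np.uint8),cv2.MORPH_CLOSE,np.ones((7,7))),335,388,175,222,.018))
print('big',sub(solid,245,322,165,225,.018))
print('h at pad',h[245,205],h[215,235],h[232,215],h[216,205],h[270,220])
g=(h[...,1]<80)&(h[...,2]>70)
print('pad',sub(cv2.morphologyEx(g.astype(np.uint8),cv2.MORPH_CLOSE,np.ones((9,9))),190,246,207,258,.006))
w=(h[...,1]<60)&(h[...,2]>200)
print('handle top',sub(w,190,235,200,222,.130))
print('jar',plane(i,[[189,162]],.05), plane(i,[[181,64]],.04))
cv2.imwrite('pics/crop1.png',np.hstack([cv2.resize(im[190:260,180:250],(560,560),interpolation=2)[:, :400],cv2.resize(im[165:235,325:395],(400,560),interpolation=2)]))
E
```

```text
small (array([ 508.8, -270. ]), array([67.1, 97.4]), 116.9, np.int32(1101))
label (array([ 509.5, -272.9]), array([57.2, 88.9]), 117.0, np.int32(827))
big (array([ 558.9, -103. ]), array([ 93.5, 134.2]), 96.8, np.int32(2172))
h at pad [128   5 225] [130   7 227] [ 35   7 222] [  0   0 248] [12 48 53]
pad (array([528.3,  62.2]), array([103.7, 113.1]), 177.4, np.int32(1944))
handle top (array([518.9,  62.6]), array([30.1, 27.6]), 81.6, np.int32(202))
jar [[0.68067757 0.09130506 0.05      ]] [[0.96920411 0.07850135 0.04      ]]
```

View pics/crop1.png

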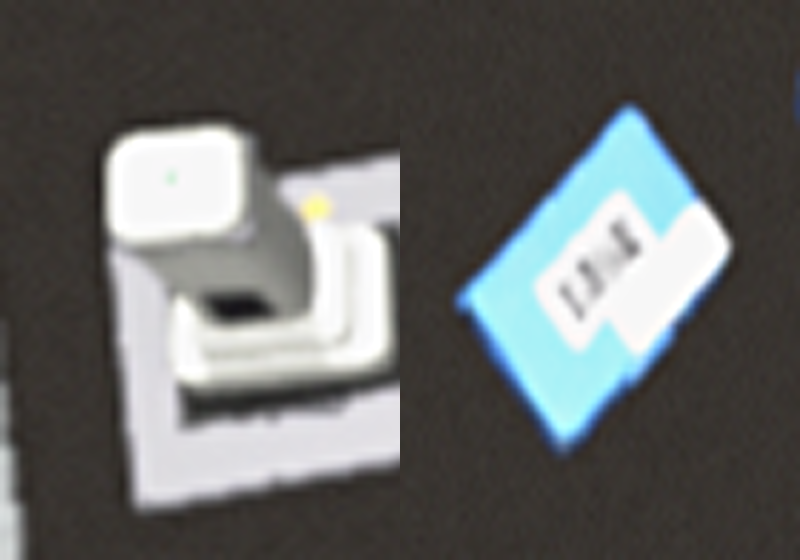

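```bash
python3 - <<'E'
from h import *
from bench import r
i=r.camera_info('top')
cr=lambda x,y:(180+x/8,190+y/8)
b=lambda x,y:(325+(x-400)/400*70,165+y/8)
P=plane(i,[cr(138,510),cr(400,465),cr(114,250)],.006);print('pad BL, bottomR, left',P.round(3))
for d in(P[1]-P[0],P[2]-P[0]):print(np.degrees(np.arctan2(d[1],d[0])).round(1))
print('top',plane(i,[cr(175,183)],.136).round(4))
T=plane(i,[cr(112,245),cr(240,235),cr(240,130),cr(110,135)],.136);print(T.round(3)); print(np.degrees(np.arctan2(*(T[0]-T[1])[1::-1])))
L=plane(i,[b(537,290),b(585,350),b(660,235),b(620,190)],.018);print('label',L.round(3),L.mean(0).round(4),plane(i,[b(598,270)],.018).round(4))
Q=plane(i,[b(630,105),b(458,300),b(563,450),b(732,245)],.018);print(Q.round(3),Q.mean(0))
s=r.read_state();y=np.degrees(np.arctan2(*R.from_quat(s['eef_rot']).as_matrix()[1::-1,0]));print('yaw',y)
w=r.camera_info('wrist');A=R.from_quat(s['eef_rot']).inv();print('cam in tool',A.apply(np.array(w['origin'])-s['ee_pos']),A.apply(R.from_quat(w['attitude']).apply([0,0,-1])))
E
```

```text
pad BL, bottomR, left [[0.475 0.113 0.006]
 [0.47  0.04  0.006]
 [0.552 0.109 0.006]]
-93.7
-2.8
top [[0.5157 0.0606 0.136 ]]
[[0.503 0.078 0.136]
 [0.498 0.047 0.136]
 [0.526 0.043 0.136]
 [0.532 0.075 0.136]]
80.87705256471813
label [[ 0.51  -0.246  0.018]
 [ 0.488 -0.26   0.018]
 [ 0.515 -0.299  0.018]
 [ 0.532 -0.287  0.018]] [ 0.5113 -0.2729  0.018 ] [[ 0.5103 -0.2716  0.018 ]]
[[ 0.557 -0.298  0.018]
 [ 0.515 -0.215  0.018]
 [ 0.461 -0.244  0.018]
 [ 0.505 -0.326  0.018]] [ 0.50946498 -0.27062044  0.018     ]
yaw 25.7692837348096
cam in tool [ 7.24552385e-02 -9.14104991e-05 -1.62306524e-01] [-2.68960403e-01  6.14994442e-04  9.63151039e-01]
```

Request:
{"name": "arm_command", "arguments": {"moves": [0, 0, 0, 6, 0, 0, 0, 6, 0, 0, 0, 6, 0, 0, 0, 6, 0, 0, 0, 6, 1.1, -3.55, 0, 0, 1.1, -3.55, 0, 0, 1.1, -3.55, 0, 0, 1.1, -3.55, 0, 0, 1.1, -3.55, 0, 0, 1.1, -3.55, 0, 0, 1.1, -3.55, 0, 0], "fingers": 100, "squeeze": 20}}

```text
time: 1.1
ee_pos: [0.367, -0.3188, 0.2224]
eef_rot: [0.999, -0.037, -0.0, 0.0]
ft_force: [0.2, -0.7, 0.5]
width: 0.0869
grip_force: 0.0
```

Request:
{"name": "arm_command", "arguments": {"moves": [1.1, -3.55, 0, 0, 1.1, -3.55, 0, 0, 1.1, -3.55, 0, 0, 1.1, -3.55, 0, 0, 1.1, -3.55, 0, 0, 1.1, -3.55, 0, 0, 1.1, -3.55, 0, 0, 1.1, -3.55, 0, 0, 1.1, -3.55, 0, 0, 1.1, -3.55, 0, 0, 1.1, -3.55, 0, 0, 0, 0, 0, 0]}}

```text
time: 2.1
ee_pos: [0.5169, 0.0677, 0.2224]
eef_rot: [0.999, -0.033, 0.0, -0.002]
ft_force: [-0.9, 1.5, -0.4]
width: 0.087
grip_force: 0.0
```

```bash
python3 - <<'E'
from h import *
from bench import r
s=r.read_state();i=r.camera_info('wrist');im=r.camera('wrist');cv2.imwrite('pics/w1.png',im[:,:,::-1])
print(s['time'],s['ee_pos'],s['eef_rot'],s['joint_vel'].round(3) if hasattr(s['joint_vel'],'round') else s['joint_vel'])
import pickle;pickle.dump((s,i),open('w1.pkl','wb'))
E
```

```text
2.1 [0.5169367  0.06766145 0.22241568] [ 9.99465285e-01 -3.26492962e-02  1.17416541e-04 -1.77602896e-03] [ 0.056 -0.038  0.077  0.042 -0.014  0.012  0.126]
```

View pics/w1.png

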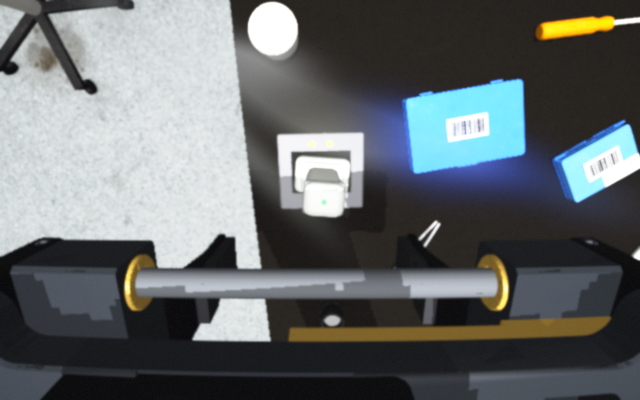

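The wrist view shows the reader's top at about (323,203). It stands on the pad, which spans (278..364, 132..210). The small box's label is at (603,163).

```bash
python3 - <<'E'
from h import *
import pickle
s,i=pickle.load(open('w1.pkl','rb'));im=cv2.imread('pics/w1.png')
print('pad corners',plane(i,[[278,134],[363,132],[364,207],[282,210]],.006).round(4))
P=plane(i,[[278,134],[363,132],[364,207],[282,210]],.006);print(P.mean(0),np.linalg.norm(np.diff(P,axis=0),axis=1))
print('top',plane(i,[[323,203]],.136), 'label',plane(i,[[603,163]],.018),'hood base',plane(i,[[322,175]],.033))
# project tcp
o=np.array(i['origin']);v=R.from_quat(i['attitude']).inv().apply(s['ee_pos']-o);print('tcp px',i['cx']+i['fx']*v[0]/-v[2],i['cy']-i['fy']*v[1]/-v[2])
c=cv2.resize(im[120:230,265:375],(600,600),interpolation=2);cv2.imwrite('pics/w1c.png',c)
E
```

```text
pad corners [[0.5677 0.1081 0.006 ]
 [0.5637 0.0109 0.006 ]
 [0.4742 0.0121 0.006 ]
 [0.4767 0.1119 0.006 ]]
[0.52057666 0.06073699 0.006     ] [0.09732412 0.08951258 0.09978709]
top [[0.51907829 0.06162547 0.136     ]] label [[ 0.51378412 -0.27330309  0.018     ]] hood base [[0.52195211 0.06075041 0.033     ]]
tcp px 314.8769314266847 250.80944380166457
```

View pics/w1c.png

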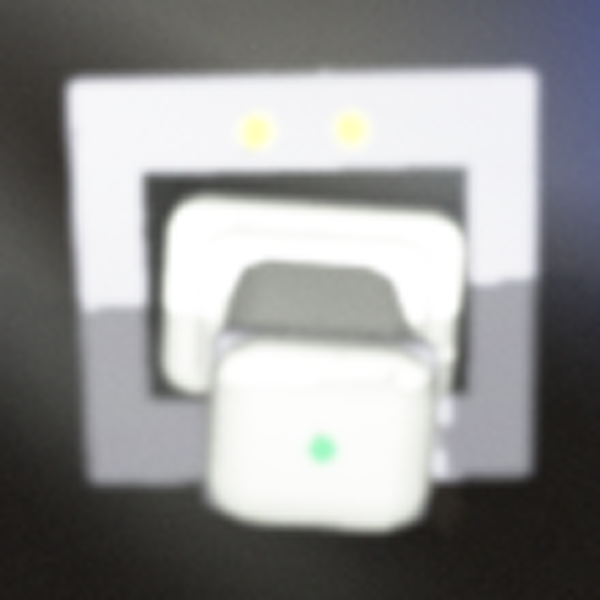

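Request:
{"name": "arm_command", "arguments": {"moves": [0, 0, 0, 5, 0, 0, 0, 0, 0, 0, 0, 0, 0, 0, 0, 0, 0, 0, 0, 0]}}

```text
time: 2.57
ee_pos: [0.5162, 0.0592, 0.2225]
eef_rot: [0.997, -0.08, 0.0, 0.0]
ft_force: [-0.5, 0.1, 0.2]
width: 0.0868
grip_force: 0.0
```

Request:
{"name": "arm_command", "arguments": {"moves": [0.4, -0.25, 0, 0, 0, 0, 2.5, 0, 0, 0, 2.5, 0, 0, 0, 2.5, 0, 0, 0, 2.5, 0, 0, 0, 2, 0, 0, 0, 1.3, 0, 0, 0, 0.7, 0, 0, 0, 0, 0, 0, 0, 0, 0, 0, 0, 0, 0]}}

```text
time: 3.48
ee_pos: [0.5215, 0.0618, 0.0836]
eef_rot: [0.997, -0.08, 0.001, -0.0]
ft_force: [0.1, -0.1, -0.8]
width: 0.0871
grip_force: 0.0
```

Request:
{"name": "arm_command", "arguments": {"moves": [0, 0, 0, 0, 0, 0, 0, 0, 0, 0, 0, 0, 0, 0, 0, 0, 0, 0, 0, 0, 0, 0, 0, 0, 0, 0, 0, 0, 0, 0, 0, 0, 0, 0, 0, 0], "fingers": 0, "squeeze": 25}}

```text
time: 4.23
ee_pos: [0.5207, 0.0616, 0.0825]
eef_rot: [0.997, -0.08, 0.0, 0.0]
ft_force: [-0.0, -0.0, -0.4]
width: 0.0348
grip_force: 0.0
```

Request:
{"name": "arm_command", "arguments": {"moves": [0, 0, 0, 0, 0, 0, 0, 0, 0, 0, 0, 0, 0, 0, 0, 0]}}

```text
time: 4.57
ee_pos: [0.5207, 0.0616, 0.0825]
eef_rot: [0.997, -0.08, 0.0, 0.0]
ft_force: [0.5, 0.4, -1.4]
width: 0.0339
grip_force: 24.8
```

Request:
{"name": "arm_command", "arguments": {"moves": [0, 0, -0.5, 0, 0, 0, -1, 0, 0, 0, -1.5, 0, 0, 0, -1.5, 0, 0, 0, -1.5, 0, 0, 0, -1.5, 0, 0, 0, -1, 0, 0, 0, -0.5, 0, 0, 0, 0, 0, 0, 0, 0, 0]}}

```text
time: 5.4
ee_pos: [0.5205, 0.0615, 0.1723]
eef_rot: [0.997, -0.08, -0.0, 0.0]
ft_force: [0.3, -0.1, -2.4]
width: 0.0342
grip_force: 24.8
```

Request:
{"name": "arm_command", "arguments": {"moves": [0.13, 1, 0, 0, 0.2, 1.6, 0, 0, 0.3, 2.2, 0, 0, 0.35, 2.6, 0, 0, 0.35, 2.6, 0, 0, 0.35, 2.6, 0, 0, 0.35, 2.6, 0, 0, 0.35, 2.6, 0, 0, 0.35, 2.6, 0, 0, 0.35, 2.6, 0, 0, 0.35, 2.6, 0, 0, 0.35, 2.6, 0, 0]}}

```text
time: 6.4
ee_pos: [0.5116, -0.2248, 0.1716]
eef_rot: [0.997, -0.081, -0.001, -0.0]
ft_force: [0.6, 0.5, -2.0]
width: 0.0339
grip_force: 24.8
```

Request:
{"name": "arm_command", "arguments": {"moves": [0.3, 2.2, 0, 0, 0.2, 1.6, 0, 0, 0.1, 1.1, 0, 0, 0, 0, 0, -6, 0, 0, 0, -6, 0, 0, 0, -6, 0, 0, 0, -6, 0, 0, 0, -6, 0, 0, 0, -4, 0, 0, 0, -2, 0, 0, 0, 0, 0, 0, 0, 0]}}

```text
time: 7.4
ee_pos: [0.5104, -0.272, 0.172]
eef_rot: [0.973, 0.231, -0.0, -0.0]
ft_force: [-0.3, -0.2, -2.5]
width: 0.0339
grip_force: 24.8
```

Request:
{"name": "arm_command", "arguments": {"moves": [0, 0, 0.6, 0, 0, 0, 0.6, 0, 0, 0, 0.6, 0, 0, 0, 0, 0, 0, 0, 0, 0]}}

```text
time: 7.82
ee_pos: [0.5105, -0.2719, 0.1538]
eef_rot: [0.973, 0.231, -0.0, -0.0]
ft_force: [-0.7, -0.3, -2.2]
width: 0.034
grip_force: 24.8
```

```bash
python3 - <<'E'
from h import *
from bench import r
s=r.read_state();im=r.camera('top');i=r.camera_info('top');im2=r.camera('scene');w=r.camera_info('wrist');im3=r.camera('wrist')
print(s['time'],s['ee_pos'],np.degrees(np.arctan2(*R.from_quat(s['eef_rot']).as_matrix()[1::-1,0])))
for n,m in(('t2',im),('s2',im2),('w2',im3)):cv2.imwrite(f'pics/{n}.png',m[:,:,::-1])
import pickle;pickle.dump((s,w),open('w2.pkl','wb'))
a=cv2.resize(im2[120:250,280:410],(400,400),interpolation=2);b=cv2.resize(im3,(640,400))[:, 240-40:600]
cv2.imwrite('pics/m2.png',np.hstack([a,b])[:,:800,::-1])
E
```

```text
7.8167 [ 0.51047909 -0.27187999  0.15383954] 26.765400720227802
```

View pics/m2.png

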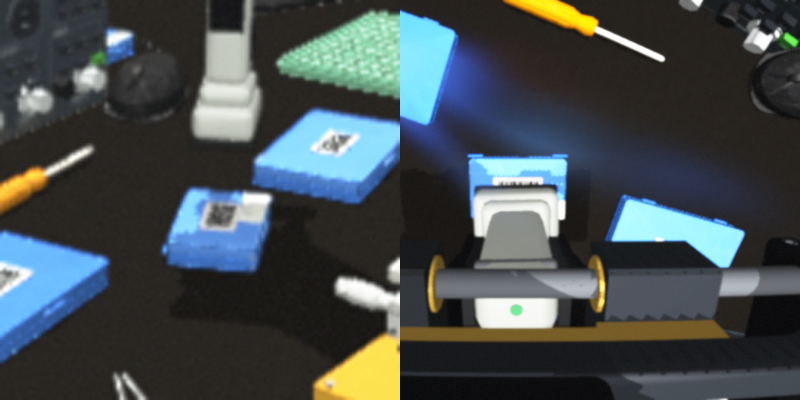

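The crops show the reader upright above the small box and parallel to it. In the scene view the label is at about (351,190).

```bash
python3 - <<'E'
from h import *
from bench import r
i=r.camera_info('scene');c=lambda x,y:(280+x*130/400,120+y*130/400)
print('label',plane(i,[c(219,216)],.018),'hood bottom near-left,front corner,right (z=.077)',plane(i,[c(193,133),c(250,139),c(262,95)],.077).round(4))
im=cv2.imread('pics/w2.png');h=cv2.cvtColor(im,cv2.COLOR_BGR2HSV)
s,w=__import__('pickle').load(open('w2.pkl','rb'))
ox=200-400
print('box far corners w',plane(w,[(468+ox,158),(567+ox,157)],.018).round(4))
E
```

```text
label [[ 0.51367655 -0.2691418   0.018     ]] hood bottom near-left,front corner,right (z=.077) [[ 0.5292 -0.2586  0.077 ]
 [ 0.4935 -0.2725  0.077 ]
 [ 0.5356 -0.3514  0.077 ]]
box far corners w [[ 0.519  -0.2186  0.018 ]
 [ 0.5609 -0.2996  0.018 ]]
```

Request:
{"name": "arm_command", "arguments": {"moves": [0, 0, 0, 0, 0, 0, 0, 0, 0, 0, 0, 0, 0, 0, 0, 0, 0, 0, 0, 0, 0, 0, 0, 0, 0, 0, 0, 0, 0, 0, 0, 0, 0, 0, 0, 0, 0, 0, 0, 0, 0, 0, 0, 0, 0, 0, 0, 0]}}

```text
time: 8.97
ee_pos: [0.5108, -0.2721, 0.1546]
eef_rot: [0.973, 0.232, 0.0, 0.0]
ft_force: [1.2, 0.7, -1.9]
width: 0.0339
grip_force: 24.8
```

Request:
{"name": "arm_command", "arguments": {"moves": [0, 0, 0, 0, 0, 0, 0, 0, 0, 0, 0, 0, 0, 0, 0, 0, 0, 0, 0, 0, 0, 0, 0, 0, 0, 0, 0, 0, 0, 0, 0, 0, 0, 0, 0, 0, 0, 0, 0, 0, 0, 0, 0, 0, 0, 0, 0, 0]}}

```text
time: 9.97
ee_pos: [0.5109, -0.2721, 0.1546]
eef_rot: [0.973, 0.232, 0.0, 0.0]
ft_force: [-0.1, -1.3, -1.8]
width: 0.0342
grip_force: 24.8
```

```bash
python3 - <<'E'
from h import *
from bench import r
s,w=__import__('pickle').load(open('w2.pkl','rb'))
for z in(.208,.218):print('dot',plane(w,[(316,310)],z).round(4))
for z in(.105,.115): print('hood far top edge L,R',plane(w,[(474-200,190),(557-200,188)],z).round(4))
a=cv2.imread('pics/scene0.png')[220:285,185:275];b=cv2.imread('pics/s2.png')[110:214,310:400]
cv2.imwrite('pics/c3.png',np.hstack([cv2.resize(a,(400,289),interpolation=2),cv2.resize(b,(400,462),interpolation=2)[:289]]))
E
```

```text
dot [[ 0.5099 -0.2726  0.208 ]]
dot [[ 0.5159 -0.2696  0.218 ]]
hood far top edge L,R [[ 0.5177 -0.2372  0.105 ]
 [ 0.544  -0.2862  0.105 ]]
hood far top edge L,R [[ 0.5204 -0.2373  0.115 ]
 [ 0.5455 -0.284   0.115 ]]
```

View pics/c3.png

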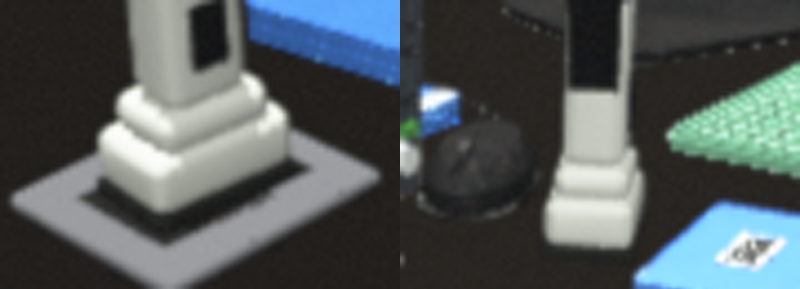

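```bash
python3 - <<'E'
from h import *
from bench import r
i=r.camera_info('scene');K=np.array([[i['fx'],0,i['cx']],[0,i['fy'],i['cy']],[0,0,1.]])
def proj(c,yaw,z):
    a=np.radians(yaw);L=np.array([[.021,.031],[-.021,.031],[-.021,-.031]])@np.array([[np.cos(a),np.sin(a)],[-np.sin(a),np.cos(a)]])
    P=np.c_[L+c,[z]*3]; v=R.from_quat(i['attitude']).inv().apply(P-np.array(i['origin']))*[1,-1,-1]
    return cv2.projectPoints(v,np.zeros(3),np.zeros(3),K,np.array([i['k1'],0,0,0,0.]))[0].reshape(-1,2)
for z in(.077,.087):print('now crop px',((proj((.5109,-.272),26.8,z)-[310,110])*4.444+[400,0]).round())
print('start crop px',((proj((.5205,.061),-9,.006)-[185,220])*4.444).round())
E
```

```text
now crop px [[539. 258.]
 [633. 265.]
 [649. 218.]]
now crop px [[540. 237.]
 [634. 243.]
 [649. 197.]]
start crop px [[ 99. 188.]
 [163. 235.]
 [308. 171.]]
```

Request:
{"name": "arm_command", "arguments": {"moves": [0, 0, 0, 0, 0, 0, 0, 0, 0, 0, 0, 0, 0, 0, -0.9, 0, 0, 0, -0.9, 0, 0, 0, 0, 4, 0, 0, 0, 6, 0, 0, 0, 6, 0, 0, 0, 6, 0, 0, 0, 6, 0, 0, 0, 5, 0, 0, 0, 3]}}

```text
time: 10.97
ee_pos: [0.5113, -0.2722, 0.1738]
eef_rot: [0.997, -0.083, 0.001, 0.0]
ft_force: [0.5, 0.5, -1.6]
width: 0.0342
grip_force: 24.8
```

Request:
{"name": "arm_command", "arguments": {"moves": [-0.13, -1, 0, 0, -0.2, -1.6, 0, 0, -0.3, -2.2, 0, 0, -0.35, -2.6, 0, 0, -0.35, -2.6, 0, 0, -0.35, -2.6, 0, 0, -0.35, -2.6, 0, 0, -0.35, -2.6, 0, 0, -0.35, -2.6, 0, 0, -0.35, -2.6, 0, 0, -0.35, -2.6, 0, 0, -0.35, -2.6, 0, 0]}}

```text
time: 11.97
ee_pos: [0.5186, 0.0144, 0.1735]
eef_rot: [0.997, -0.079, 0.001, 0.0]
ft_force: [1.0, -0.3, -2.2]
width: 0.0339
grip_force: 24.8
```

Request:
{"name": "arm_command", "arguments": {"moves": [-0.3, -2.2, 0, 0, -0.2, -1.6, 0, 0, -0.1, -1.1, 0, 0, 0, 0, 0, 0, 0, 0, 0, 0, 0, 0, 0, 0, 0, 0, 0, 0]}}

```text
time: 12.55
ee_pos: [0.5208, 0.0602, 0.1725]
eef_rot: [0.997, -0.081, -0.0, 0.0]
ft_force: [0.2, -0.5, -2.0]
width: 0.0341
grip_force: 24.8
```

Request:
{"name": "arm_command", "arguments": {"moves": [0, -0.1, 1.5, 0, 0, 0, 2, 0, 0, 0, 2, 0, 0, 0, 1.5, 0, 0, 0, 1, 0, 0, 0, 0.5, 0, 0, 0, 0.3, 0, 0, 0, 0.1, 0, 0, 0, 0, 0, 0, 0, 0, 0, 0, 0, 0, 0]}}

```text
time: 13.47
ee_pos: [0.5213, 0.0626, 0.0842]
eef_rot: [0.997, -0.08, 0.001, 0.0]
ft_force: [0.3, -0.2, -2.1]
width: 0.0338
grip_force: 24.8
```

Request:
{"name": "arm_command", "arguments": {"moves": [0, 0, 0.05, 0, 0, 0, 0.05, 0, 0, 0, 0, 0, 0, 0, 0, 0, 0, 0, 0, 0]}}

```text
time: 13.88
ee_pos: [0.5209, 0.0626, 0.0826]
eef_rot: [0.997, -0.08, 0.0, 0.0]
ft_force: [0.8, -0.6, -2.6]
width: 0.0338
grip_force: 24.8
```

Request:
{"name": "arm_command", "arguments": {"moves": [0, 0, 0.05, 0, 0, 0, 0.05, 0, 0, 0, 0, 0, 0, 0, 0, 0, 0, 0, 0, 0]}}

```text
time: 14.3
ee_pos: [0.521, 0.0626, 0.0825]
eef_rot: [0.997, -0.08, 0.0, 0.0]
ft_force: [-3.8, -1.7, 9.7]
width: 0.0338
grip_force: 24.8
```

Touched down. I'll release and lift.

Request:
{"name": "arm_command", "arguments": {"moves": [0, 0, -0.07, 0, 0, 0, 0, 0, 0, 0, 0, 0, 0, 0, 0, 0, 0, 0, 0, 0, 0, 0, 0, 0, 0, 0, 0, 0, 0, 0, 0, 0]}}

```text
time: 14.97
ee_pos: [0.5211, 0.0626, 0.0825]
eef_rot: [0.997, -0.08, 0.0, -0.0]
ft_force: [-1.4, -0.3, 4.9]
width: 0.0337
grip_force: 24.8
```

Request:
{"name": "arm_command", "arguments": {"moves": [0, 0, 0, 0, 0, 0, 0, 0, 0, 0, 0, 0, 0, 0, 0, 0, 0, 0, 0, 0, 0, 0, 0, 0, 0, 0, 0, 0, 0, 0, 0, 0, 0, 0, 0, 0, 0, 0, 0, 0], "fingers": 100}}

```text
time: 15.8
ee_pos: [0.5208, 0.0626, 0.0822]
eef_rot: [0.997, -0.08, 0.0, 0.0]
ft_force: [0.5, -0.1, 0.1]
width: 0.0855
grip_force: 0.0
```

Request:
{"name": "arm_command", "arguments": {"moves": [0, 0, -0.5, 0, 0, 0, -1.5, 0, 0, 0, -2.5, 0, 0, 0, -2.5, 0, 0, 0, -2.5, 0, 0, 0, -2.5, 0, 0, 0, -1.5, 0, 0, 0, -0.5, 0, 0, 0, 0, 0, 0, 0, 0, 0, 0, 0, 0, 0]}}

```text
time: 16.72
ee_pos: [0.5202, 0.0625, 0.2209]
eef_rot: [0.997, -0.08, -0.001, 0.0]
ft_force: [-0.1, -0.2, -0.8]
width: 0.0871
grip_force: 0.0
```

```bash
python3 - <<'E'
from h import *
from bench import r
print(r.read_state()['ee_pos'],r.read_state()['width'])
w=r.camera('wrist');s=r.camera('scene')
cv2.imwrite('pics/f.png',np.hstack([cv2.resize(w[100:250,240:400],(420,394)),cv2.resize(s[150:300,170:320],(380,394))])[:,:,::-1])
E
```

```text
[0.52019092 0.06246224 0.2208795 ] 0.08710701989179567
```

View pics/f.png

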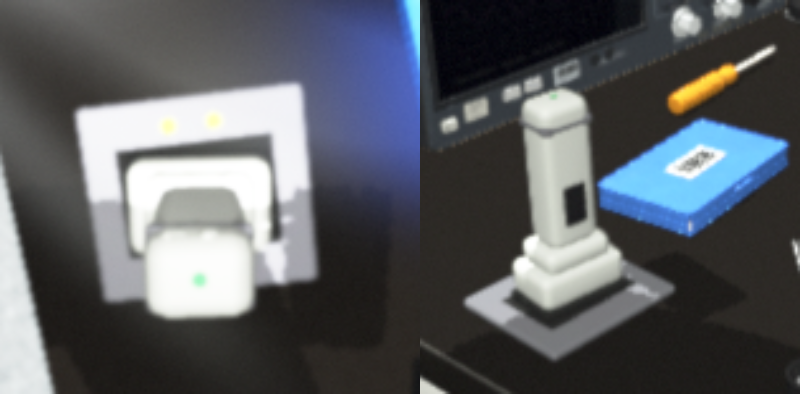

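The reader stands upright in the middle of its pad, and the gripper is clear of it.

```bash
python3 -c "
from bench import r
print(r.close_job())"
```

```text
the job is handed in; nothing more can be done
None
```

The reader was held still over the small box's label for about two seconds, with the aim within about 5 mm by my measurements, then stood upright back in the middle of its pad and released; the job is handed in at about 17 s, and no verdict came back.

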